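# Set a press-stud at the craft table

### The job

Set the press-stud that is waiting in the stud-setting machine: first switch on the wide rocker of the power box by pressing down its raised end, then push the machine's clear hinged guard down until it is fully shut, then press the round key all the way in and keep it held down; finish while still holding the round key down. Do not press the narrow rocker, the square key or the bar-shaped key, do not press the round key before the power is on and the guard is shut, and leave the other things on the table where they are; nothing needs to be picked up.

Things in the scene. Friction and masses are not known exactly. Their poses are not given: they have to be found in the camera images.
- machine: White stud-setting machine fixed to the table, 220 (x) x 210 (y) x 100 mm (z); origin at the centre of its underside, x points from its front (deck with the keys) to its back, y to the left seen from the front, z up. The front deck is 40 mm high, x -110 to -30 mm; behind it a 70 mm high well under the guard; head x 60 to 110 mm, 100 mm high. The machine and the power box stand side by side, either one on the left.
- guard (a joint): Hinge of the clear guard with grey frame: 0 = fully shut (lying level on the well), grows as it opens upward, starts 0.5 to 1.0 rad open. It stays where it is left; friction torque 0.12 N m (3 N of push 40 mm from the hinge). The guard is 90 mm long from hinge to free edge, 150 mm wide, 6 mm thick.
- guard_hinge (a point): Middle of the guard's hinge axis, fixed to the machine with the same axes (hinge along y); the shut guard runs from here 90 mm towards -x, its upper face 3 mm above this point. A straight downward push 40 mm from here towards -x meets the guard at any start and shuts it.
- guard_edge (a point): Middle of the guard's free edge, on its upper face; moves with the guard.
- round_key (a joint): Travel of the round key: 0 = up, 0.006 m = fully in. Spring, 1.5 N at first to 5.1 N fully in (as are the other keys); springs back up when let go. Its motion drives the small horizontal ram in the well.
- round_key_top (a point): Centre of the top face of the round white key, 28 mm across, about 66 mm above the table. The three keys stand in a row on the front deck, 62 mm apart, in any order, each on a 46 mm square black block 56 mm above the table; pressing is straight down.
- square_key (a joint): Travel of the square key, 0 = up, 0.006 m = fully in; not to be pressed.
- square_key_top (a point): Centre of the top face of the square white key, 25 x 25 mm; not to be pressed.
- bar_key (a joint): Travel of the bar-shaped key, 0 = up, 0.006 m = fully in; not to be pressed.
- bar_key_top (a point): Centre of the top face of the bar-shaped white key, 34 (x) x 12 mm (y); not to be pressed.
- power_box: White power box fixed to the table, 100 (x) x 240 (y) x 50 mm (z), origin at the centre of its underside, x away from its front. Two black rockers on its top: wide (75 mm from the middle towards +y) and narrow (75 mm towards -y).
- wide_rocker (a joint): Wide rocker: 0 = off (far end, +x, raised), 0.5 rad = fully on (far end pressed down). It stays where it is left; friction torque 0.05 N m, about 2.5 N at the raised end.
- wide_rocker_raised_end (a point): Point to press: on the top face of the wide rocker's raised end, 22 mm from its pivot; moves with the rocker, down about 11 mm when switched on. The rocker is 60 mm long (x) and 32 mm wide (y).
- narrow_rocker (a joint): Narrow rocker (lamp), 0 = off, 0.5 rad = on; not to be pressed.
- narrow_rocker_raised_end (a point): On the top face of the narrow rocker's raised end, 22 mm from its pivot; rocker 60 mm long, 16 mm wide; not to be pressed.
- reel: bare wooden thread reel, upright, 28 mm across, 32 mm tall, standing on the power box between its two rockers; loose bystander, origin at its underside, leave it where it is
- tin: shallow round brass tin, 76 mm across, 18 mm tall, in front of the machine (robot side); loose bystander, origin at its underside, leave it where it is
- scissors: scissors lying flat, about 180 mm long, 8 mm thick, in front of the power box; loose bystander, origin at its underside, leave it where it is
- cone: upright paper-coloured yarn cone, 60 mm across its foot, 90 mm tall, behind the machine; loose bystander, origin at its underside, leave it where it is
- pencil: pencil lying flat, 175 mm long, 8 mm wide, behind the power box; loose bystander, origin at its underside, leave it where it is
- notions_box: open clear plastic box 80 x 120 x 40 mm, behind the power box; loose bystander, origin at its underside, leave it where it is
- stud_cup: small white cup, 36 mm across, 26 mm tall, standing on the head of the machine behind the guard (head top is 100 mm above the table); loose bystander, origin at its underside, leave it where it is

How it is judged:
On the way, in this order (a step that is already met when the one before it is completed fails the run):
1. the wide rocker is switched on (value of joint wide_rocker above 0.4 rad), for 0.1 s.
2. the guard is shut with the power on (value of joint wide_rocker above 0.4 rad and value of joint guard below 0.07 rad), for 0.1 s.
3. the round key is pressed in, power on and guard shut (all of step 2 and value of joint round_key above 0.004 m), for 0.2 s.
At the end, for the whole second after the job is handed in: The wide rocker is on (above 0.4 of 0.5 rad), the guard shut (within 0.07 rad), the fingers hold the round key in (more than 4 of its 6 mm, over 1 N); the square and bar keys are up (within 2 mm) and the narrow rocker is still off (below 0.15 rad) (all of step 3 and contact force between the fingers and round_key above 1 N and value of joint each of square_key, bar_key below 0.002 m and value of joint narrow_rocker below 0.15 rad); the arm keeps its last pose, push and grip.
It fails at once if the round key is pressed (over 2 mm) before the power is on and the guard is shut (value of joint round_key above 0.002 m and not (value of joint wide_rocker above 0.4 rad and value of joint guard below 0.07 rad)).
It fails at once if the square or the bar-shaped key is pressed (over 3 mm) (value of joint any of square_key, bar_key above 0.003 m).
It fails at once if the narrow rocker is pressed (over 0.2 rad) (value of joint narrow_rocker above 0.2 rad).
It fails at once if a loose thing is lifted, carried or pushed more than 20 mm from its place (distance of any of reel, tin, scissors, cone, pencil, notions_box, stud_cup from where it was at the start of the episode above 0.02 m).
It also fails if it takes over 51 s, if anything falls off the work surface, if the arm or the gripper's body presses on something with over 40 N, if the wrist force passes 120 N, or if a joint passes its speed limit or range.

### The arm

A 7-joint arm with a two-finger parallel gripper is mounted at the origin on the work surface. World frame = base frame: x ahead of the robot, y to its left, z up, the work surface at z = 0. Lengths are in m, angles in rad, forces in N, time in s.
With the tool pointing down it reaches from about 0.425 to 0.875 m from the base axis. Payload 9.9 kg.
Tool frame: the origin (TCP) lies midway between the tips of the shut fingers; the grasp point (between the pads) lies 19 mm behind it; y points along the fingers, z is the direction in which the jaws open and shut, and the axes are right-handed (so a half turn about y gives the same grasp; the last joint's range is limited). The gripper opens to 85 mm and grips with 20 to 120 N. Pads are 22 mm wide; open, the fingers measure 114 mm over their backs; the gripper's body (76 mm by 85 mm) begins 54 mm behind the grasp point. The pads swing forward as they close: fully open they stand 13 mm farther back than shut.
Start: joints at [1.069, 0.576, 0.025, 1.437, -0.015, 1.129, -0.057], TCP at [0.274, -0.617, 0.231] pointing down, gripper open.
Joint ranges: [-2.76, 2.76], [-0.34, 2.15], [-1.52, 1.57], [0.19, 2.46], [-1.09, 4.23], [0.17, 1.99], [-2.82, 2.82]. Speed limits (rad/s): [2.22, 2.22, 3.01, 3.01, 3.14, 3.14, 3.14].

### API

Orientations are given as a unit quaternion [w, x, y, z].
In Python, from rig import bot gives the robot as it stands.
- The arm moves only by the shell command python3 -m jog 'ROWS'. ROWS is a JSON object of lists of equal length, an entry for each row: "turn": the turn, a rotation vector about the tool's x, y, z normalised to -1 to 1, where 1 is 90 degrees, a list of three; "slide": the shift along the tool's x, y, z normalised to -1 to 1, where 1 is 25 cm, a list of three; "jaw": the gripper command: -1 is shut, 1 is fully open, values between are in proportion. A call has exactly 5 rows; each row is the pose to reach, as a shift and turn from the pose measured when the call began, along the tool's axes at that moment; what a row does not reach only later rows make up. A row lasts 1/10 s, in which the tool goes at most 50 mm and 8.59 degrees, less where a joint would pass 70% of its speed; a pose out of reach is approached as far as the arm can. A call with a number of a shift or a turn outside -1 to 1 is refused whole. A call with a gripper value outside its range is refused whole. The fingers move at their own pace and stop on an object; the grip force is fixed at half the most. Time passes only in rows, so rows that repeat a pose let the fingers close, or fill a call up. It gives the time, the measured TCP pose, the force and the opening at its end, in the units of the state.
- bot.read_state(): the state, without advancing time (a new reading comes with each control period).
- bot.get_image(name): name is "side" or "top"; returns a dict with "color" (480x640x3 uint8, red, green, blue), "fx", "fy", "cx", "cy" (pixels), "R" (3x3) and "t" (3): a world point X has camera coordinates R X + t. Camera axes: x right, y down, z forward; pixel columns grow to the right and rows downward; lengths in m; the calibration is good to about 2 mm. A picture is of the moment at which its call begins. There is no depth.
- bot.sign_off(): hands the job in, once; it reports no verdict.
The state is a dict: "time_s": time; "joint_pos": joint angles; "qvel": joint speeds; "tau": joint torques, N m; "tcp_pos": TCP position; "tool_rot": TCP orientation; "contact_force": force on the tool from outside, world axes, zero at the start; "ft_torque": the same for the moment, N m; "finger_gap": finger opening in m.
Only numpy, scipy, OpenCV 4.12 (cv2) and the standard library are available. Lean on these libraries where they do the work, as an engineer would, in place of code of your own. Each camera call takes 0.05 s, during which the arm holds its last target. There are 200 camera calls.

## Working session

There is one attempt and no reset: what is moved stays moved. The work goes in short steps, Python scripts to look and compute and a shell command to move; the robot and the scene stay as the last step left them, time stands still between calls to the robot, and variables do not carry over. Pictures are saved under pics/ and viewed, about 8 in all and at most 12, crops included, and the job is handed in when it is done.

```bash
mkdir -p pics; cat > h.py <<'E'
import numpy as np, cv2
from rig import bot
from scipy.spatial.transform import Rotation as Ro
def ray(im,u,v,z):
    R=np.array(im["R"]);t=np.array(im["t"]);c=-R.T@t
    d=R.T@np.array([(u-im["cx"])/im["fx"],(v-im["cy"])/im["fy"],1]);return c+d*(z-c[2])/d[2]
def proj(im,X):
    p=np.array(im["R"])@np.array(X)+np.array(im["t"]);return [im["fx"]*p[0]/p[2]+im["cx"],im["fy"]*p[1]/p[2]+im["cy"]]
def rel(X):
    "world target -> slide units for TCP in tool axes"
    s=bot.read_state();w=s["tool_rot"];R=Ro.from_quat([w[1],w[2],w[3],w[0]])
    return R.inv().apply(np.array(X)-s["tcp_pos"])/.25
E
python3 - <<'E'
from h import *
s=bot.read_state()
for k in s: print(k,np.round(s[k],3))
w=s["tool_rot"];print(Ro.from_quat([w[1],w[2],w[3],w[0]]).as_matrix().round(3))
for n in("top","side"):
    im=bot.get_image(n);cv2.imwrite(f"pics/{n}0.png",im["color"][:,:,::-1]);R=np.array(im["R"]);print(n,im["fx"],(-R.T@im["t"]).round(3),R.round(2).tolist())
E
```

```text
time_s 0.0
joint_pos [ 1.069  0.576  0.025  1.438 -0.015  1.129 -0.057]
qvel [ 0.001 -0.001  0.     0.001 -0.001 -0.002  0.001]
tau [ 1.0000e-03 -7.6576e+01  2.2510e+00 -2.8597e+01  1.5000e-02  1.3000e-02
 -0.0000e+00]
tcp_pos [ 0.274 -0.617  0.23 ]
tool_rot [ 0.146 -0.147  0.692 -0.691]
contact_force [-0.094 -0.521 -0.4  ]
ft_torque [ 0.06   0.01  -0.018]
finger_gap 0.086
[[-0.914 -0.001  0.406]
 [-0.406  0.001 -0.914]
 [ 0.    -1.    -0.002]]
top 591.475348561708 [ 0.395 -0.002  1.151] [[-0.02, -1.0, 0.02], [-0.99, 0.02, -0.15], [0.15, -0.02, -0.99]]
side 548.9502650814469 [0.135 0.785 0.663] [[-0.88, -0.47, -0.0], [-0.25, 0.47, -0.85], [0.4, -0.74, -0.53]]
```

View pics/top0.png

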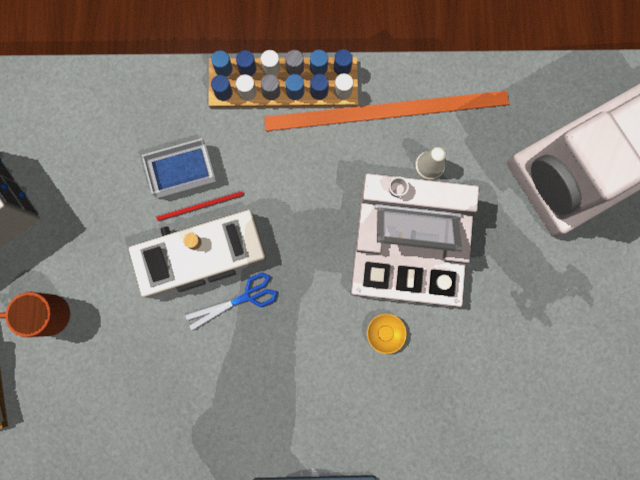

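View pics/side0.png

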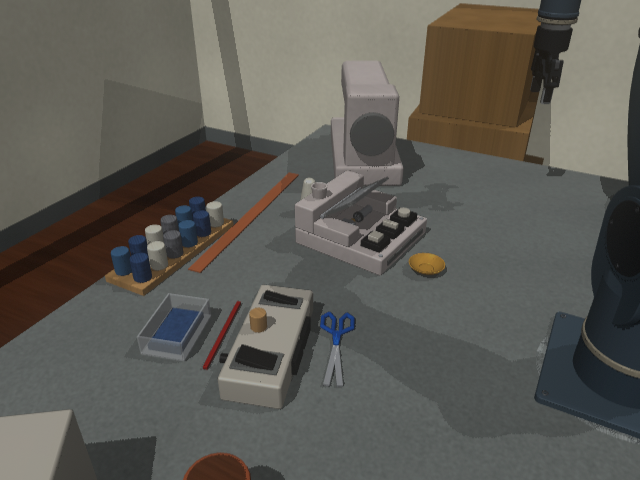

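The top view shows the power box on the left, with the wide rocker at about (157,265) and the narrow one at (235,238). The machine is on the right, with its keys left to right as square (377,275), bar (410,278) and round (444,282). The guard is open around (418,228). Next I'll measure these from masks.

```bash
python3 - <<'E'
from h import *
im=bot.get_image("top");c=im["color"]
g=c.max(axis=2)
def blobs(x0,y0,x1,y1,th,z,amin=60):
    m=np.zeros(g.shape,np.uint8);m[y0:y1,x0:x1]=(g[y0:y1,x0:x1]<th)*255
    for k in cv2.findContours(m,cv2.RETR_EXTERNAL,cv2.CHAIN_APPROX_NONE)[0]:
        if cv2.contourArea(k)<amin: continue
        r=cv2.minAreaRect(k);P=[ray(im,*p,z)[:2] for p in cv2.boxPoints(r)]
        P=np.array(P);print("px",np.round(r[0],1),"c",ray(im,*r[0],z).round(4)[:2],"sides mm",(1e3*np.linalg.norm(P[1]-P[0])).round(),(1e3*np.linalg.norm(P[2]-P[1])).round(),"corn",P.round(3).tolist())
print("rockers");blobs(138,215,255,287,70,.055)
print("blocks");blobs(358,255,468,300,60,.056)
a=cv2.resize(c[170:310,345:490],None,fx=4,fy=4,interpolation=cv2.INTER_CUBIC)
cv2.imwrite("pics/mach.png",a[:,:,::-1])
b=cv2.resize(c[200:305,120:280],None,fx=4,fy=4,interpolation=cv2.INTER_CUBIC)
cv2.imwrite("pics/box.png",b[:,:,::-1])
E
```

```text
rockers
px [192.7 284.8] c [0.4685 0.2183] sides mm 46.0 10.0 corn [[0.467, 0.242], [0.48, 0.198], [0.47, 0.195], [0.457, 0.239]]
px [221.8 275.5] c [0.4846 0.165 ] sides mm 51.0 10.0 corn [[0.482, 0.191], [0.497, 0.142], [0.487, 0.139], [0.472, 0.188]]
px [156.2 263.8] c [0.5085 0.2862] sides mm 34.0 60.0 corn [[0.532, 0.312], [0.542, 0.28], [0.485, 0.26], [0.475, 0.292]]
px [234.5 239.4] c [0.5518 0.142 ] sides mm 16.0 59.0 corn [[0.578, 0.159], [0.583, 0.144], [0.526, 0.125], [0.521, 0.14]]
blocks
px [442.2 282.4] c [ 0.4648 -0.2431] sides mm 45.0 47.0 corn [[0.446, -0.216], [0.49, -0.223], [0.484, -0.27], [0.44, -0.263]]
px [409.1 278.7] c [ 0.4727 -0.1818] sides mm 45.0 46.0 corn [[0.453, -0.156], [0.498, -0.162], [0.492, -0.208], [0.448, -0.201]]
px [376.1 274.9] c [ 0.4808 -0.1207] sides mm 44.0 45.0 corn [[0.462, -0.095], [0.506, -0.101], [0.5, -0.146], [0.456, -0.14]]
```

View pics/mach.png

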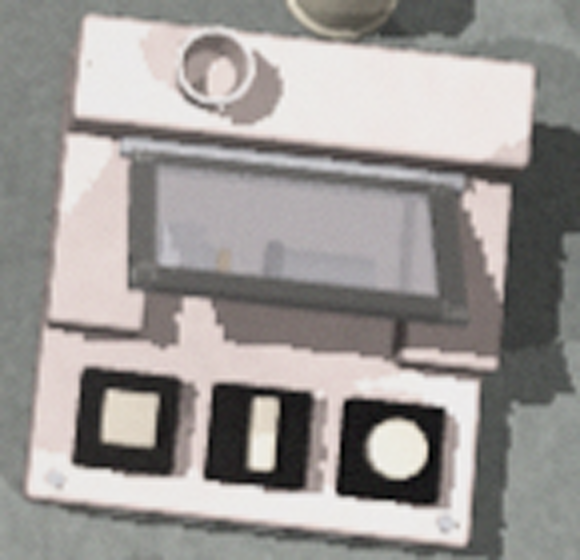

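View pics/box.png

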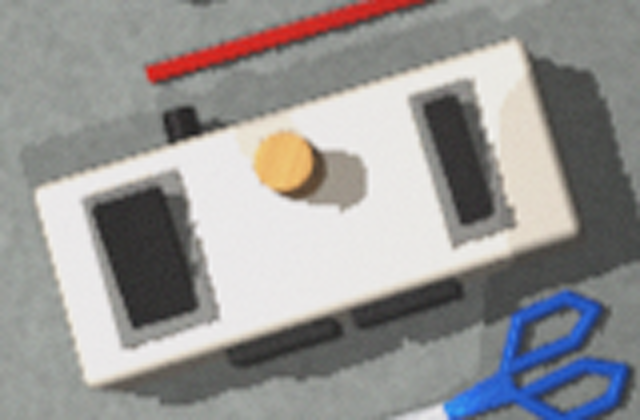

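```bash
cat > t.py <<'E'
from h import *
im=bot.get_image("top")
by=np.array([-.2875,.9575,0]);bx=np.array([.9575,.2875,0]);mx=np.array([.992,-.1297,0])
rock=np.array([.5085,.2862,.066])+.020*bx
m=(im["color"][262:300,425:462].min(axis=2)>150)
n,l,st,ce=cv2.connectedComponentsWithStats(m.astype(np.uint8))
key=None
for i in range(1,n):
    if 80<st[i,4]<400 and st[i,2]<25: key=ray(im,ce[i][0]+425,ce[i][1]+262,.066); print("key blob",st[i],ce[i])
hinge=ray(im,419,212,.075);push=hinge-.040*mx
E
python3 - <<'E'
from t import *
print("rock",rock,"key",key,"hinge",hinge,"push",push, "hinge ends",[ray(im,*p,.075).round(3) for p in((376.5,207.5),(461,216))])
s=np.array([.4727,-.1818,0])
print("hinge in blockrow frame",(hinge-s)@mx,(hinge-s)@np.array([.1297,.992,0]))
sd=bot.get_image("side");c=sd["color"][:,:,::-1].copy()
for X in(rock,key,hinge,push):
    p=np.array(proj(sd,X));print(p.round(1));cv2.drawMarker(c,tuple(p.astype(int)),(0,0,255),0,6,1)
cv2.imwrite("pics/chk.png",cv2.resize(c[160:420,200:460],None,fx=2.3,fy=2.3))
for X in((.50,-.25,.22),(*rock[:2],.15)): print(rel(X).round(3))
E
```

```text
key blob [ 12  13  15  15 170] [18.92352941 19.75294118]
rock [0.52765 0.29195 0.066  ] key [ 0.4652513  -0.24413534  0.066     ] hinge [ 0.59471239 -0.2021682   0.075     ] push [ 0.55503239 -0.1969802   0.075     ] hinge ends [array([ 0.604, -0.123,  0.075]), array([ 0.586, -0.28 ,  0.075])]
hinge in blockrow frame 0.12367805114769728 -0.00438024654801707
[243.  351.9]
[404.1 209.9]
[343.4 201.3]
[358.5 206.3]
[-1.422  0.044 -0.974]
[-2.403  0.326 -2.91 ]
```

View pics/chk.png

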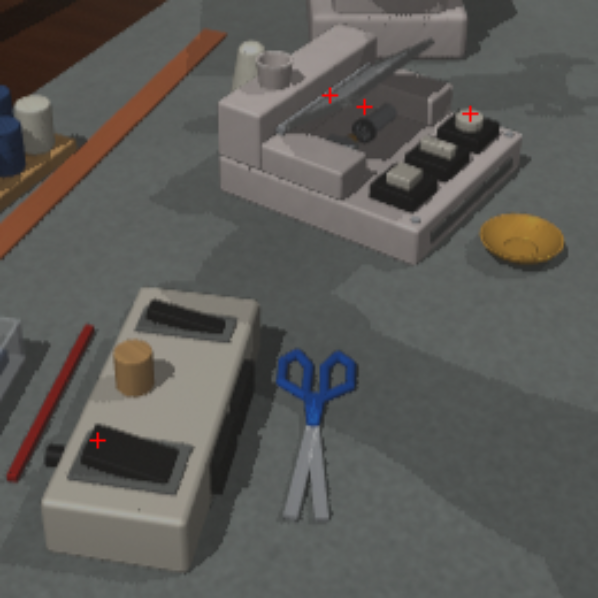

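The side view agrees: the markers at (243,352), (404,210), (343,201) and (358,206) fall on the raised rocker end, the round key, the hinge and the spot under the guard. I'm setting out with the jaws shut.

```bash
python3 -m jog '{"turn":[[0,0,0],[0,0,0],[0,0,0],[0,0,0],[0,0,0]],"slide":[[-0.14,0,-0.1],[-0.28,0,-0.2],[-0.43,0,-0.3],[-0.57,0,-0.4],[-0.71,0,-0.49]],"jaw":[-1,-1,-1,-1,-1]}'
python3 -m jog '{"turn":[[0,0,0],[0,0,0],[0,0,0],[0,0,0],[0,0,0]],"slide":[[-0.14,0,-0.1],[-0.28,0,-0.2],[-0.43,0,-0.3],[-0.57,0,-0.4],[-0.71,0,-0.49]],"jaw":[-1,-1,-1,-1,-1]}'
python3 -c "
from t import *
print(rel((*rock[:2],.15)).round(3))"
```

```text
time_s: 0.75
tcp_pos: [0.387, -0.431, 0.231]
tool_rot: [0.147, -0.147, 0.692, -0.691]
contact_force: [0.3, -0.7, 1.0]
finger_gap: 0.0122
time_s: 1.25
tcp_pos: [0.5001, -0.2451, 0.2313]
tool_rot: [0.147, -0.147, 0.692, -0.691]
contact_force: [0.5, -0.5, -0.3]
finger_gap: -0.0002
key blob [ 12  13  15  15 177] [18.93785311 19.79661017]
[-0.958  0.336 -1.889]
```

```bash
python3 -m jog '{"turn":[[0,0,0],[0,0,0],[0,0,0],[0,0,0],[0,0,0]],"slide":[[-0.08,0,-0.16],[-0.16,0,-0.32],[-0.24,0,-0.48],[-0.32,0,-0.64],[-0.4,0,-0.8]],"jaw":[-1,-1,-1,-1,-1]}'
python3 -m jog '{"turn":[[0,0,0],[0,0,0],[0,0,0],[0,0,0],[0,0,0]],"slide":[[-0.08,0,-0.16],[-0.16,0,-0.32],[-0.24,0,-0.48],[-0.32,0,-0.64],[-0.4,0,-0.8]],"jaw":[-1,-1,-1,-1,-1]}'
python3 -m jog '{"turn":[[0,0,0],[0,0,0],[0,0,0],[0,0,0],[0,0,0]],"slide":[[-0.08,0.05,-0.14],[-0.16,0.15,-0.29],[-0.16,0.25,-0.29],[-0.16,0.34,-0.29],[-0.16,0.34,-0.29]],"jaw":[-1,-1,-1,-1,-1]}'
python3 - <<'E'
from t import *
print(rel((*rock[:2],.09)).round(3))
E
```

```text
time_s: 1.8
tcp_pos: [0.5129, -0.0125, 0.2326]
tool_rot: [0.151, -0.148, 0.693, -0.69]
contact_force: [0.2, -0.1, -1.4]
finger_gap: -0.0002
time_s: 2.3
tcp_pos: [0.5211, 0.2125, 0.2339]
tool_rot: [0.151, -0.148, 0.693, -0.69]
contact_force: [1.2, -0.3, 0.2]
finger_gap: 0.0001
time_s: 2.8
tcp_pos: [0.5262, 0.2945, 0.1463]
tool_rot: [0.149, -0.15, 0.692, -0.69]
contact_force: [0.2, -0.9, 0.7]
finger_gap: 0.0003
key blob [ 12  13  15  15 180] [18.93333333 19.77222222]
[0.003 0.233 0.012]
```

```bash
python3 -m jog '{"turn":[[0,0,0],[0,0,0],[0,0,0],[0,0,0],[0,0,0]],"slide":[[0,0.07,0.01],[0,0.14,0.01],[0,0.21,0.01],[0,0.245,0.01],[0,0.245,0.01]],"jaw":[-1,-1,-1,-1,-1]}'
python3 - <<'E'
from h import *
for n,(a,b,c,d) in dict(side=(280,420,170,330),top=(180,320,90,250)).items():
    im=bot.get_image(n)["color"];x=cv2.resize(im[a:b,c:d],None,fx=2.4,fy=2.4,interpolation=2)
    A=x if n=="side" else np.hstack([A,x])
cv2.imwrite("pics/r1.png",A[:,:,::-1])
E
```

```text
time_s: 3.35
tcp_pos: [0.5284, 0.2924, 0.0871]
tool_rot: [0.15, -0.149, 0.692, -0.69]
contact_force: [0.3, -0.4, 0.5]
finger_gap: -0.0002
```

View pics/r1.png

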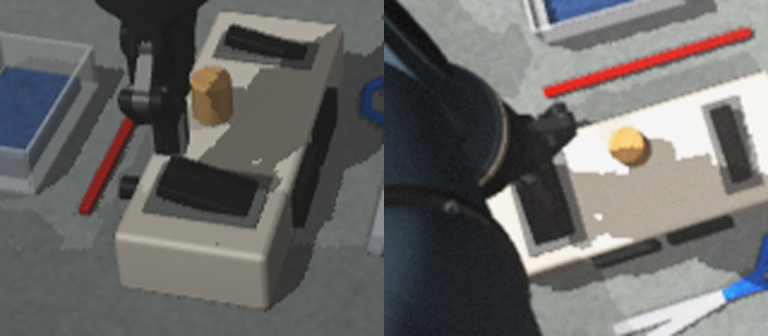

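The view from close by shows the shut fingertips at crop (170,152), just above the raised end of the wide rocker. They're clear of the reel, so I'll press down.

```bash
python3 -m jog '{"turn":[[0,0,0],[0,0,0],[0,0,0],[0,0,0],[0,0,0]],"slide":[[0,0.02,0],[0,0.04,0],[0,0.06,0],[0,0.08,0],[0,0.1,0]],"jaw":[-1,-1,-1,-1,-1]}'
python3 -m jog '{"turn":[[0,0,0],[0,0,0],[0,0,0],[0,0,0],[0,0,0]],"slide":[[0,0.008,0],[0,0.016,0],[0,0.024,0],[0,0.03,0],[0,0.03,0]],"jaw":[-1,-1,-1,-1,-1]}'
```

```text
time_s: 3.95
tcp_pos: [0.5296, 0.2932, 0.063]
tool_rot: [0.151, -0.148, 0.692, -0.69]
contact_force: [1.5, 0.7, 2.7]
finger_gap: 0.0002
time_s: 4.45
tcp_pos: [0.5304, 0.2936, 0.0567]
tool_rot: [0.151, -0.147, 0.693, -0.69]
contact_force: [-0.6, -1.0, 13.6]
finger_gap: 0.0002
```

```bash
python3 -m jog '{"turn":[[0,0,0],[0,0,0],[0,0,0],[0,0,0],[0,0,0]],"slide":[[0,0.008,0],[0,0.012,0],[0,0.012,0],[0,0.012,0],[0,0.012,0]],"jaw":[-1,-1,-1,-1,-1]}'
python3 -m jog '{"turn":[[0,0,0],[0,0,0],[0,0,0],[0,0,0],[0,0,0]],"slide":[[0,-0.1,0],[0,-0.2,0],[0,-0.35,0],[0,-0.5,0],[0,-0.65,0]],"jaw":[-1,-1,-1,-1,-1]}'
python3 -m jog '{"turn":[[0,0,0],[0,0,0],[0,0,0],[0,0,0],[0,0,0]],"slide":[[0.08,0,0.16],[0.16,0,0.32],[0.24,0,0.48],[0.32,0,0.64],[0.4,0,0.8]],"jaw":[-1,-1,-1,-1,-1]}'
python3 - <<'E'
from h import *
for n,(a,b,c,d) in dict(side=(280,420,170,330),top=(180,320,100,260)).items():
    im=bot.get_image(n)["color"];x=cv2.resize(im[a:b,c:d],None,fx=2.4,fy=2.4,interpolation=2)
    A=x if n=="side" else np.hstack([A,x])
cv2.imwrite("pics/r2.png",A[:,:,::-1])
print(rel((.555,-.197,.22)).round(3))
E
```

```text
time_s: 4.95
tcp_pos: [0.5305, 0.2936, 0.0563]
tool_rot: [0.152, -0.147, 0.693, -0.69]
contact_force: [-5.9, -4.2, 28.7]
finger_gap: 0.0002
time_s: 5.45
tcp_pos: [0.5286, 0.2923, 0.2197]
tool_rot: [0.151, -0.147, 0.693, -0.69]
contact_force: [0.3, 0.4, 0.2]
finger_gap: 0.0001
time_s: 5.95
tcp_pos: [0.519, 0.0672, 0.2182]
tool_rot: [0.151, -0.148, 0.693, -0.69]
contact_force: [0.3, -0.1, -0.2]
finger_gap: 0.0005
[ 0.287 -0.009  1.004]
```

View pics/r2.png

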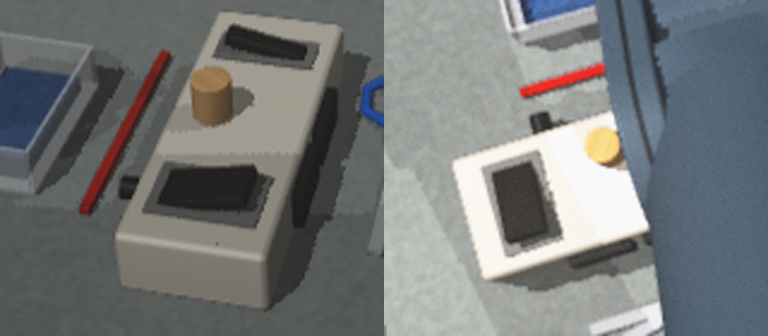

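The wide rocker has flipped: its near end at crop (255,175) is now the raised one. A hard stop at 28 N confirms it's fully on, and the reel and narrow rocker haven't moved. Next is the guard.

```bash
python3 -m jog '{"turn":[[0,0,0],[0,0,0],[0,0,0],[0,0,0],[0,0,0]],"slide":[[0.04,0,0.14],[0.08,0,0.28],[0.12,0,0.42],[0.16,0,0.56],[0.2,0,0.7]],"jaw":[-1,-1,-1,-1,-1]}'
python3 -m jog '{"turn":[[0,0,0],[0,0,0],[0,0,0],[0,0,0],[0,0,0]],"slide":[[0.04,0,0.15],[0.087,0,0.304],[0.087,0.04,0.304],[0.087,0.12,0.304],[0.087,0.2,0.304]],"jaw":[-1,-1,-1,-1,-1]}'
python3 -c "
from t import *
print(rel((.555,-.197,.076)).round(3))"
```

```text
time_s: 6.55
tcp_pos: [0.5437, -0.1196, 0.2176]
tool_rot: [0.147, -0.146, 0.692, -0.691]
contact_force: [0.3, -0.4, -0.2]
finger_gap: 0.0002
time_s: 7.05
tcp_pos: [0.5545, -0.1971, 0.1665]
tool_rot: [0.147, -0.146, 0.693, -0.691]
contact_force: [-0.3, -0.3, -0.1]
finger_gap: 0.0005
key blob [ 12  13  12  15 155] [17.99354839 19.73548387]
[-0.008  0.348  0.008]
```

```bash
python3 -m jog '{"turn":[[0,0,0],[0,0,0],[0,0,0],[0,0,0],[0,0,0]],"slide":[[0,0.04,0],[0,0.08,0],[0,0.12,0],[0,0.16,0],[0,0.2,0]],"jaw":[-1,-1,-1,-1,-1]}'
python3 -m jog '{"turn":[[0,0,0],[0,0,0],[0,0,0],[0,0,0],[0,0,0]],"slide":[[0,0.03,0],[0,0.06,0],[0,0.09,0],[0,0.115,0],[0,0.13,0]],"jaw":[-1,-1,-1,-1,-1]}'
python3 -c "
from t import *
print(rel((.555,-.197,.076)).round(3))"
```

```text
time_s: 7.6
tcp_pos: [0.5528, -0.1961, 0.1127]
tool_rot: [0.146, -0.147, 0.693, -0.69]
contact_force: [0.3, -0.2, 2.4]
finger_gap: 0.0003
time_s: 8.1
tcp_pos: [0.5523, -0.1959, 0.0795]
tool_rot: [0.146, -0.148, 0.693, -0.69]
contact_force: [-1.3, 0.4, 1.3]
finger_gap: -0.0004
key blob [  0   0  16  38 318] [ 5.10062893 17.74213836]
[-0.008  0.013  0.009]
```

```bash
python3 -m jog '{"turn":[[0,0,0],[0,0,0],[0,0,0],[0,0,0],[0,0,0]],"slide":[[0,0.008,0],[0,0.016,0],[0,0.024,0],[0,0.03,0],[0,0.03,0]],"jaw":[-1,-1,-1,-1,-1]}'
```

```text
time_s: 8.65
tcp_pos: [0.5525, -0.196, 0.076]
tool_rot: [0.146, -0.147, 0.693, -0.691]
contact_force: [-14.5, 4.5, 49.3]
finger_gap: -0.0
```

A hard stop at z = 0.076 matches the height of the shut guard. I'll lift off and look.

```bash
python3 -m jog '{"turn":[[0,0,0],[0,0,0],[0,0,0],[0,0,0],[0,0,0]],"slide":[[0,-0.05,0],[0,-0.1,0],[0,-0.2,0],[0,-0.26,0],[0,-0.26,0]],"jaw":[-1,-1,-1,-1,-1]}'
python3 - <<'E'
from h import *
for n,(a,b,c,d) in dict(side=(150,290,280,440),top=(170,310,345,505)).items():
    im=bot.get_image(n)["color"];x=cv2.resize(im[a:b,c:d],None,fx=2.4,fy=2.4,interpolation=2)
    A=x if n=="side" else np.hstack([A,x])
cv2.imwrite("pics/g.png",A[:,:,::-1])
print(rel((.465,-.244,.10)).round(3))
E
```

```text
time_s: 9.15
tcp_pos: [0.554, -0.1967, 0.1431]
tool_rot: [0.147, -0.146, 0.692, -0.691]
contact_force: [-0.3, 0.7, 0.4]
finger_gap: -0.0001
[0.398 0.163 0.033]
```

View pics/g.png

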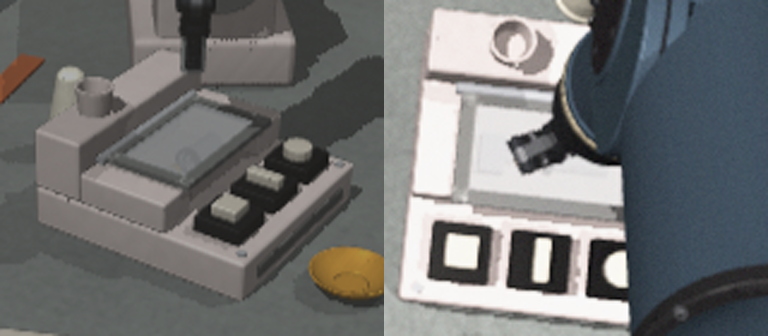

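The guard lies level on the well at crop (190,145), all three keys are up, and the cup and cone are still in place. I'm moving over the round key.

```bash
python3 -m jog '{"turn":[[0,0,0],[0,0,0],[0,0,0],[0,0,0],[0,0,0]],"slide":[[0.13,0,0.01],[0.26,0,0.02],[0.4,0,0.033],[0.4,0.08,0.033],[0.4,0.16,0.033]],"jaw":[-1,-1,-1,-1,-1]}'
python3 - <<'E'
from h import *
for n,(a,b,c,d) in dict(side=(150,290,320,480),top=(200,340,345,505)).items():
    im=bot.get_image(n)["color"];x=cv2.resize(im[a:b,c:d],None,fx=2.4,fy=2.4,interpolation=2)
    A=x if n=="side" else np.hstack([A,x])
cv2.imwrite("pics/k.png",A[:,:,::-1])
print(rel((.465,-.244,.060)).round(3))
E
```

```text
time_s: 9.75
tcp_pos: [0.4634, -0.245, 0.1]
tool_rot: [0.145, -0.146, 0.693, -0.691]
contact_force: [0.7, -0.2, -0.1]
finger_gap: -0.0004
[-0.009  0.152  0.007]
```

View pics/k.png

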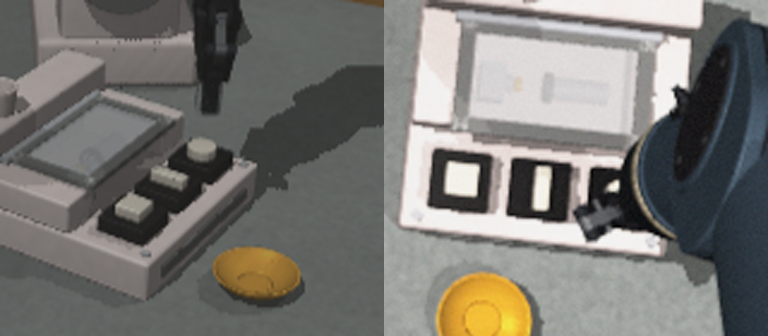

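The shut fingertips are at side-crop (210,112), above the round key at (203,145). The bar key is well clear, so I'll press.

```bash
python3 -m jog '{"turn":[[0,0,0],[0,0,0],[0,0,0],[0,0,0],[0,0,0]],"slide":[[-0.01,0.04,0.01],[-0.01,0.08,0.01],[-0.01,0.11,0.01],[-0.01,0.125,0.01],[-0.01,0.135,0.01]],"jaw":[-1,-1,-1,-1,-1]}'
python3 -m jog '{"turn":[[0,0,0],[0,0,0],[0,0,0],[0,0,0],[0,0,0]],"slide":[[0,0.008,0],[0,0.014,0],[0,0.02,0],[0,0.02,0],[0,0.02,0]],"jaw":[-1,-1,-1,-1,-1]}'
```

```text
time_s: 10.35
tcp_pos: [0.4655, -0.2444, 0.0641]
tool_rot: [0.145, -0.148, 0.694, -0.689]
contact_force: [-1.0, 2.2, 2.3]
finger_gap: -0.0003
time_s: 10.85
tcp_pos: [0.4656, -0.2444, 0.06]
tool_rot: [0.145, -0.148, 0.694, -0.69]
contact_force: [-2.9, 2.3, 13.0]
finger_gap: -0.0001
```

```bash
python3 -m jog '{"turn":[[0,0,0],[0,0,0],[0,0,0],[0,0,0],[0,0,0]],"slide":[[0,0.008,0],[0,0.008,0],[0,0.008,0],[0,0.008,0],[0,0.008,0]],"jaw":[-1,-1,-1,-1,-1]}'
python3 - <<'E'
from h import *
for n,(a,b,c,d) in dict(side=(150,290,320,480),top=(200,340,345,505)).items():
    im=bot.get_image(n)["color"];x=cv2.resize(im[a:b,c:d],None,fx=2.4,fy=2.4,interpolation=2)
    A=x if n=="side" else np.hstack([A,x])
cv2.imwrite("pics/k2.png",A[:,:,::-1])
s=bot.read_state();print(s["tcp_pos"],s["contact_force"])
E
```

```text
time_s: 11.35
tcp_pos: [0.4656, -0.2444, 0.0598]
tool_rot: [0.145, -0.148, 0.694, -0.69]
contact_force: [-6.1, 4.0, 25.9]
finger_gap: 0.0002
[ 0.46561777 -0.2444194   0.05975858] [-6.96485017  3.30416412 25.20661053]
```

View pics/k2.png

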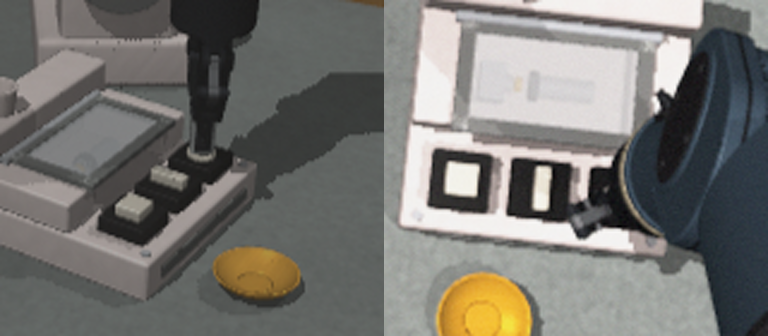

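The fingertips hold the round key down into its block at side-crop (203,157). The ram has moved left, the guard is shut, and the square and bar keys are up. I'm handing in.

```bash
python3 -c "
from rig import bot
print(bot.sign_off())"
```

```text
the job is handed in; nothing more can be done
None
```

I switched on the wide rocker, pushed the guard shut and pressed the round key, then handed in at about 11.5 s with the key still held down. The sign-off reported no verdict.

- **Wide rocker:** it met a hard stop at 29 N, and the picture afterwards shows it flipped to on. The narrow rocker and the reel had not moved.
- **Guard:** it stopped hard at z = 0.076 m with 49 N on the fingertips, which matches the shut height, and it looks level in the pictures.
- **Round key:** it is at its stop at z = 0.060 m, the full 6 mm of travel, held with about 25 N.
- **Other things:** the last picture shows the square and bar keys up and the tin in place. The cup and cone were in place in the picture after the guard closed. I did not measure how far any of the loose things might have shifted.

None of these checks failed or disagreed. The joint values themselves could not be read, so these results rest on positions, forces and pictures.

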